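Hang the nozzle basket on the spring-balanced arm

ROBOT

A 7-joint arm with a two-finger parallel gripper is mounted at the origin on the work surface; the furniture and walls round the work are solid. World frame = base frame: x ahead of the robot, y to its left, z up, the work surface at z = 0. Lengths are in m, angles in degrees, forces in N, time in s.
With the tool pointing down it reaches from about 0.425 to 1.025 m from the base axis. Payload 9.4 kg.
Tool frame: the origin (TCP) lies at the very end of the fingers, on their centre line; the grasp point (between the pads) lies 19 mm behind it; z points along the fingers, y is the line along which they close (so a half turn about z gives the same grasp; the last joint's range is limited). The gripper opens to 93 mm and grips with 3 to 60 N. Pads are 15 mm wide; open, the fingers measure 128 mm over their backs; the gripper's body (75 mm by 188 mm) begins 65 mm behind the grasp point.
Start: joints at [65.564, 34.337, -0.143, 91.639, 0.103, 54.024, -4.572], TCP at [0.248, -0.681, 0.219] pointing down, gripper open.
Joint ranges: [-147.43, 147.43], [-19.82, 112.94], [-74.19, 73.91], [6.32, 146.72], [-59.91, 239.91], [6.04, 106.73], [-150.56, 150.56]. Speed limits (degrees/s): [127.2, 127.2, 172.46, 172.46, 180, 180, 180].

INTERFACE

Orientations are given as a 3x3 rotation matrix whose columns are the frame's x, y, z axes.
In Python, from cell import telemetry, vision, finish_job gives the robot as it stands.
- The arm moves only by the tool step_arm, never from a script. Its argument "steps" is a list of rows, each a list of 7 numbers: the opening, from 0 (shut) to 1 (fully open), then the shift along the world's x, y, z in m, then the turn, a rotation vector about the world's x, y, z in rad. In form: [[hand, dx, dy, dz, ax, ay, az], ...]. A call has 1 to 20 rows; each row shifts and turns the commanded pose from where the row before left it; what a row does not reach is not made up. A row lasts 1/10 s, in which the tool goes at most 50 mm and 8.59 degrees, less where a joint would pass 70% of its speed; a pose out of reach is approached as far as the arm can. A call with a gripper value outside its range is refused whole. The fingers move at their own pace and stop on an object; the grip force is fixed at half the most. Time passes only in rows, so rows that do not move let the fingers close. It gives the time, the measured TCP pose, the force, the opening and the grip force at its end, in the units of the state.
- telemetry.state(): the state, without advancing time (a new reading comes with each control period).
- vision.capture(name): name is "scene" or "top" or "wrist"; returns (picture, depth): 420x560x3 uint8, red, green, blue; 420x560 float32, m along the optical axis (not along the pixel's ray), 0 where there is no reading.
- vision.get_calibration(name): a dict with "fx", "fy", "cx", "cy" (pixels), "xyz" and "attitude" of the camera in the world. Camera axes: x right, y down, z forward; pixel columns grow to the right and rows downward; lengths in m; the calibration is good to about 2 mm. A picture is of the moment at which its call begins: read the wrist's pose just before it. get_calibration takes no time and is no camera call; for the wrist camera it gives the pose at the moment of the call.
- finish_job(): hands the job in; it is judged then, once.
The state is a dict: "clock": time; "qpos": joint angles; "qd": joint speeds; "effort": joint torques, N m; "eef_pos": TCP position; "tool_rot": TCP orientation; "force": force on the tool from outside, world axes, zero at the start; "moment": the same for the moment, N m; "grip_width": finger opening in m; "grasp_force": force on a finger pad.
Only numpy, scipy, OpenCV 4.12 (cv2) and the standard library are available. Lean on these libraries where they do the work, as an engineer would, in place of code of your own. Each camera call takes 0.05 s, during which the arm holds its last target. There are 200 camera calls.

TASK

Hang the red-handled basket of piping nozzles by its bar in both hooks of the spring-balanced arm. Lower it slowly and gently, follow the arm down as it sinks, and let go only once the arm has taken the whole weight and settled, so that it neither drops nor springs back. Leave the blue-handled basket standing where it is.

Things in the scene. Friction and masses are not known exactly. Their poses are not given: they have to be found in the camera images.
- red_basket: Open metal basket of three nozzles (sizes in mm): 80 (x) by 86 (y) by 45 high. An upright wire at each y end carries a round bar along y, 10 thick, 180 long, red ball ends. Mid-bar: a red block grip, 16 wide (x), 50 long, 24 tall. Origin: centre of grip and bar, 85 above the underside; z up. A half turn about z makes no difference. 0.30 to 0.44 kg.
- blue_basket: The same basket with a blue grip and blue ball ends, holding one pastry cutter ring; same sizes and origin. A bystander: leave it standing where it is.
- hooks (a point): Seat of the bar's middle (mm): point in air midway between the arm's two steel hooks, 172 up when empty, moves with the arm. Hooks (8 thick) lie 66 to each side along y, 124 clear between for the basket; troughs open upward, 18 wide at the bottom, 50 at the top along x, lips 19 above the point. Bar lies along y. Cross rod 108 behind (+x), yellow boom on to the pivot at +200.
- balance_arm (a joint): Sink angle of the sprung arm, rad: about 0 empty and level, grows as the hooks sink (0.1 = 20 mm). Damped; yields about 0.065 rad (13 mm) per newton, so the red basket's whole weight sinks it 0.19 to 0.28 rad (38 to 56 mm); stop at 0.42. Faster than 0.7 rad/s (140 mm/s at the hooks) either way counts as dropping or springing back.

How it is judged (in metres and radians):
On the way:
1. the arm has sunk under the red basket by more than 0.15 rad while the fingers still hold it, with the bar in the hooks (value of joint balance_arm above 0.15 rad and contact force between the fingers and red_basket above 1 N and distance between red_basket and hooks below 0.03 m), for 0.2 s.
At the end, for the whole second after the job is handed in: The red-handled basket hangs released and still, its bar in both hooks (centre within 18 mm along, 22 mm across, 8 mm in height of the seat; bar within 14 degrees, basket within 15 degrees of upright), the arm still, sunk over 0.15 rad; the blue-handled basket within 30 mm of its start (x of red_basket in the frame of hooks between -0.018 and 0.018 m and y of red_basket in the frame of hooks between -0.022 and 0.022 m and z of red_basket in the frame of hooks between -0.008 and 0.008 m and angle between the y axis of red_basket and the y axis of hooks, either way round below 0.25 rad and angle between red_basket's own z axis and vertical below 0.26 rad and value of joint balance_arm above 0.15 rad and velocity of joint balance_arm between -0.05 and 0.05 rad/s and linear speed of red_basket below 0.03 m/s and distance of blue_basket from where it was at the start of the episode below 0.03 m); the robot touches nothing.
It fails at once if the arm drops or springs back (faster than 0.7 rad/s) (velocity of joint balance_arm above 0.7 rad/s or velocity of joint balance_arm below -0.7 rad/s).
It fails at once if the blue-handled basket is moved by more than 30 mm (distance of blue_basket from where it was at the start of the episode above 0.03 m).
It also fails if it takes over 50 s, if anything falls off the work surface, if the arm or the gripper's body presses on something with over 40 N, if the wrist force passes 120 N, or if a joint passes its speed limit or range.

## Working session

There is one attempt and no reset: what is moved stays moved. The work goes in short steps, Python scripts to look and compute and a tool call to move; the robot and the scene stay as the last step left them, time stands still between calls to the robot, and variables do not carry over. Pictures are saved under pics/ and viewed, at most 10 in all, crops included, and the job is handed in when it is done.

Besides the shell and the picture viewer there is one more tool, called by a JSON object that holds its "name" and its "arguments". step_arm: Moves the arm, as the interface text tells. Its arguments: {"type":"object","properties":{"steps":{"type":"array"}},"required":["steps"]}

```bash
mkdir -p pics
cat > h.py <<'E'
import numpy as np, cv2
from cell import telemetry, vision, finish_job
def cap(n):
    c=vision.get_calibration(n); p,d=vision.capture(n); return p,d,c
def cloud(d,c):
    v,u=np.mgrid[:d.shape[0],:d.shape[1]]
    P=np.stack([(u-c['cx'])/c['fx']*d,(v-c['cy'])/c['fy']*d,d],-1)
    return P@np.array(c['attitude']).T+np.array(c['xyz'])
def save(p,n): cv2.imwrite('pics/'+n+'.png',p[:,:,::-1])
def masks(p):
    h=cv2.cvtColor(p,cv2.COLOR_RGB2HSV); H,S,V=h[...,0],h[...,1],h[...,2]
    g=(S>130)&(V>60)
    return dict(red=g&((H<8)|(H>172)),blue=g&(H>100)&(H<130),yellow=g&(H>18)&(H<35))
E
python3 - <<'E'
from h import *
ims=[]
for n in('scene','top'):
    p,d,c=cap(n); ims.append(p); X=cloud(d,c); print(n,c['xyz'])
    for k,m in masks(p).items():
        N,l,s,ce=cv2.connectedComponentsWithStats(m.astype('u1'))
        for i in range(1,N):
            if s[i,4]>25:
                q=X[(l==i)&(d>0)]
                if len(q): print(k,s[i],np.median(q,0).round(3),q.min(0).round(3),q.max(0).round(3))
    save(p,n)
E
```

```text
scene [0.13808962 0.83441664 0.85520844]
red [295 174   7  11  53] [ 0.621 -0.229  0.094] [ 0.61  -0.261  0.083] [ 0.636 -0.209  0.098]
blue [348 199  14  13 104] [ 0.428 -0.188  0.092] [ 0.414 -0.214  0.077] [ 0.443 -0.166  0.099]
yellow [200 233  38  30 208] [0.608 0.196 0.168] [ 0.597 -0.921 -0.903] [1.384 0.257 0.172]
top [0.29171633 0.00959693 1.34633964]
red [357 180  17  10  94] [ 0.621 -0.237  0.096] [ 0.611 -0.273  0.028] [ 0.639 -0.214  0.106]
blue [345 250  17  10  86] [ 0.429 -0.194  0.096] [ 0.417 -0.215  0.084] [ 0.442 -0.173  0.101]
yellow [183 178  41  12 219] [0.612 0.205 0.169] [0.597 0.147 0.054] [0.636 0.252 0.176]
```

```bash
python3 -c "
from h import *
s=telemetry.state();print(s)"
```

```text
{'clock': 0.1, 'qpos': array([65.56306894, 34.37875524, -0.14430298, 91.6737923 ,  0.1039331 ,
       54.02477159, -4.57430162]), 'qd': array([-0.01514217, -0.10444006,  0.02183142, -0.00424011,  0.02657193,
       -0.14291293,  0.02374552]), 'effort': array([ 4.74721528e-03, -7.66559315e+01,  1.50139097e+00, -2.52941537e+01,
       -5.23911207e-02,  1.35839664e-02,  9.59976069e-05]), 'eef_pos': array([ 0.24829546, -0.68071434,  0.21787747]), 'tool_rot': array([[ 9.39436275e-01,  3.42723099e-01, -6.01595078e-04],
       [ 3.42723593e-01, -9.39435513e-01,  1.20630238e-03],
       [-1.51732092e-04, -1.33942504e-03, -9.99999091e-01]]), 'force': array([ 0.02961178,  0.00629659, -0.11818662]), 'moment': array([ 0.02980238,  0.00081027, -0.03127983]), 'grasp_force': 0.0, 'grip_width': 0.09287738475957774}
```

Run:
```python
import cv2,numpy as np
t=cv2.imread('pics/top.png'); s=cv2.imread('pics/scene.png')
a=cv2.resize(t[140:290,140:400],(800,462),interpolation=2)
cv2.imwrite('pics/topc.png',a)
cv2.imwrite('pics/scenec.png',cv2.resize(s[140:300,150:400],(800,512),interpolation=2))
```

```text
(no output)
```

View pics/topc.png

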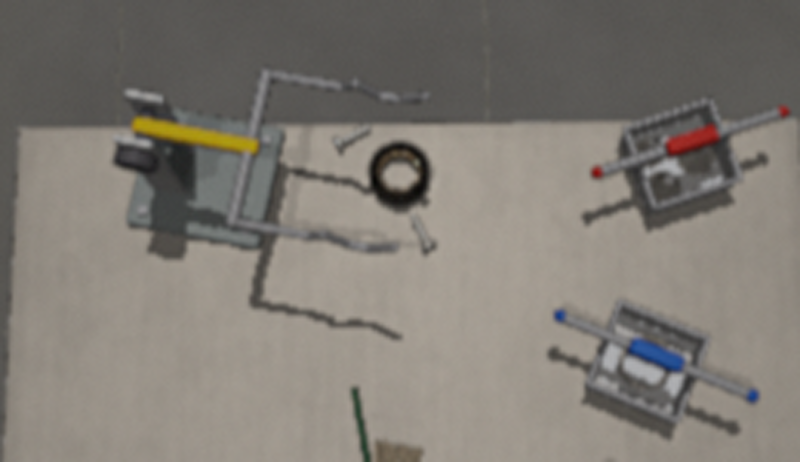

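View pics/scenec.png

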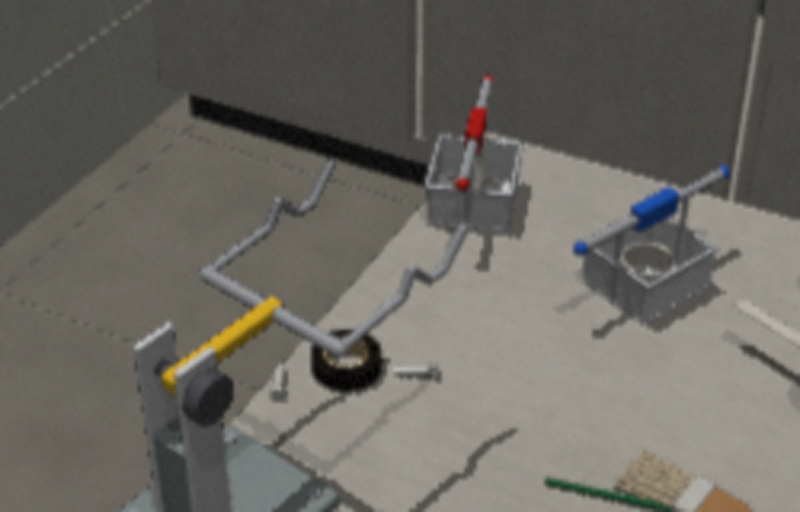

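The top view shows the red basket at crop (690,140), the blue one at (655,355), the sprung arm's cross rod at (250,147) with its prongs pointing right, and a tyre on the table near the hooks at (400,175). The scene view confirms it: the troughs are at about (290,205) and (425,270).

Run:
```python
from h import *
def plane(u,v,c,z):
    r=np.array(c['attitude'])@np.array([(u-c['cx'])/c['fx'],(v-c['cy'])/c['fy'],1]); o=np.array(c['xyz'])
    return o+r*(z-o[2])/r[2]
for n in('top','scene'):
    p,d,c=cap(n); X=cloud(d,c)
    for k in('red','blue'):
        m=masks(p)[k]; N,l,s,ce=cv2.connectedComponentsWithStats(m.astype('u1'))
        for i in range(1,N):
            if s[i,4]>=5: print(n,k,s[i,4],ce[i].round(1),plane(*ce[i],c,.097 if s[i,4]>40 else .09).round(4))
    Z=X[...,2]; roi=(X[...,0]>.5)&(X[...,0]<.85)&(X[...,1]>-.12)&(X[...,1]<.3)
    m=roi&(Z>.14)&(Z<.215)
    q=X[m]; np.save(n+'q.npy',q); print(len(q))
    if n=='top':
        for w in q[np.argsort(q[:,1])][::6]: print(w.round(3),end=' ')
        t=(X[...,0]>.5)&(X[...,0]<.66)&(X[...,1]>-.1)&(X[...,1]<.05)&(Z>.008)&(Z<.08)
        print('\ntyre',X[t].min(0),X[t].max(0),np.percentile(Z[t],[50,90,98]), X[t].mean(0))
```

```text
top red 5 [394.4 175.8] [ 0.6487 -0.3216  0.09  ]
top red 93 [365.  185.2] [ 0.6209 -0.2364  0.097 ]
top red 5 [333.8 195.6] [ 0.594  -0.1498  0.09  ]
top blue 6 [321.5 242. ] [ 0.4653 -0.1114  0.09  ]
top blue 87 [352.8 254.8] [ 0.4289 -0.1934  0.097 ]
top blue 8 [384.1 268.1] [ 0.3927 -0.2766  0.09  ]
1050
[0.64  0.001 0.189] [0.641 0.007 0.187] [0.642 0.012 0.184] [0.644 0.017 0.175] [0.645 0.022 0.174] [0.646 0.028 0.169] [0.645 0.03  0.164] [0.646 0.033 0.169] [0.508 0.034 0.183] [0.516 0.036 0.18 ] [0.51  0.039 0.186] [0.512 0.041 0.186] [0.651 0.043 0.164] [0.647 0.046 0.168] [0.648 0.048 0.174] [0.647 0.051 0.177] [0.649 0.053 0.18 ] [0.52  0.055 0.163] [0.516 0.057 0.168] [0.517 0.06  0.166] [0.516 0.062 0.171] [0.516 0.065 0.17 ] [0.65  0.066 0.178] [0.651 0.069 0.181] [0.651 0.072 0.175] [0.518 0.075 0.172] [0.523 0.077 0.177] [0.517 0.08  0.177] [0.524 0.082 0.182] [0.521 0.084 0.185] [0.521 0.087 0.187] [0.654 0.088 0.165] [0.66  0.09  0.171] [0.655 0.093 0.169] [0.661 0.096 0.169] [0.655 0.098 0.169] [0.661 0.101 0.17 ] [0.531 0.104 0.163] [0.529 0.106 0.17 ] [0.53  0.1
[... 2428 characters left out ...]
] [0.587 0.25  0.148] [0.645 0.251 0.192] [0.597 0.252 0.181] [0.643 0.252 0.144] [0.628 0.253 0.167] [0.587 0.254 0.182] [0.597 0.254 0.181] [0.643 0.256 0.181] [0.59  0.257 0.18 ] [0.603 0.258 0.19 ] [0.598 0.259 0.18 ] [0.609 0.261 0.188] [0.608 0.263 0.191] [0.59  0.264 0.159] 
tyre [ 0.5421471  -0.04452683  0.00802705] [0.64617319 0.04836689 0.02524537] [0.01724421 0.02149162 0.02329838] [0.60830527 0.02253031 0.01671125]
scene red 52 [298.5 178.3] [ 0.6192 -0.2268  0.097 ]
scene red 11 [294.2 197.2] [ 0.5923 -0.142   0.09  ]
scene blue 6 [376.2 193. ] [ 0.3916 -0.2715  0.09  ]
scene blue 106 [354.5 204.7] [ 0.4248 -0.1789  0.097 ]
scene blue 9 [331. 217.] [ 0.4643 -0.1055  0.09  ]
1407
```

{"name": "step_arm", "arguments": {"steps": [[1,0.0266,0.0317,0.004,0,0,0.1092],[1,0.0266,0.0317,0.004,0,0,0.1092],[1,0.0266,0.0317,0.004,0,0,0.1092],[1,0.0266,0.0317,0.004,0,0,0.1092],[1,0.0266,0.0317,0.004,0,0,0.1092],[1,0.0266,0.0317,0.004,0,0,0.1092],[1,0.0266,0.0317,0.004,0,0,0.1092],[1,0.0266,0.0317,0.004,0,0,0.1092],[1,0.0266,0.0317,0.004,0,0,0.1092],[1,0.0266,0.0317,0.004,0,0,0.1092],[1,0.0266,0.0317,0.004,0,0,0.1092],[1,0.0266,0.0317,0.004,0,0,0.1092],[1,0.0266,0.0317,0.004,0,0,0.1092],[1,0.0266,0.0317,0.004,0,0,0.1092],[1,0,0,0,0,0,0],[1,0,0,0,0,0,0]]}}

```text
clock: 1.8
eef_pos: [0.6211, -0.2364, 0.2743]
tool_rot: [[-0.304, 0.953, -0.0], [0.953, 0.304, 0.0], [0.0, -0.0, -1.0]]
force: [-0.8, -0.9, 0.4]
grip_width: 0.093
grasp_force: 0.0
```

Run:
```python
from h import *
s=telemetry.state(); print(s['eef_pos'],s['tool_rot'].round(3).tolist(),s['qpos'].round(1),s['clock'])
p,d,c=cap('wrist'); save(p,'w1'); X=cloud(d,c); print(c)
m=masks(p)['red']; N,l,st,ce=cv2.connectedComponentsWithStats(m.astype('u1'))
for i in range(1,N):
    if st[i,4]>30:
        q=X[(l==i)&(d>0)]; print(st[i],ce[i],np.median(q,0).round(4),np.percentile(q,2,0).round(3),np.percentile(q,98,0).round(3))
```

```text
[ 0.62113286 -0.23643657  0.27429634] [[-0.304, 0.953, -0.0], [0.953, 0.304, 0.0], [0.0, -0.0, -1.0]] [ 33.   29.1 -26.2  95.5  14.5  58.8  19.8] 1.8
{'fx': 333.43153561408116, 'fy': 333.43153561408116, 'cx': 277.58561594085893, 'cy': 204.23898702009882, 'xyz': array([ 0.59851347, -0.16771408,  0.44035957]), 'attitude': array([[ 9.52824157e-01,  2.92893961e-01,  7.96194358e-02],
       [ 3.03522713e-01, -9.19198690e-01, -2.50893863e-01],
       [-2.99216202e-04,  2.63224041e-01, -9.64734686e-01]])}
[275  90  12  10 100] [280.23  94.96] [ 0.5954 -0.15    0.09  ] [ 0.591 -0.154  0.087] [ 0.601 -0.146  0.092]
[273 160  15  47 684] [280.00146199 183.36695906] [ 0.6224 -0.2348  0.0966] [ 0.611 -0.258  0.093] [ 0.634 -0.213  0.098]
[275 257  11   8  65] [280.13846154 260.56923077] [ 0.6505 -0.3216  0.0903] [ 0.645 -0.325  0.086] [ 0.656 -0.318  0.092]
```

View pics/w1.png

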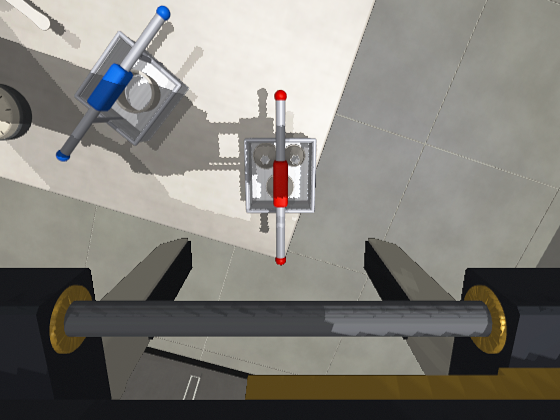

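The wrist view shows the red bar upright at u=280, lined up with the fingers, with its grip at (280,183). I'll descend and grasp.

{"name": "step_arm", "arguments": {"steps": [[1,0.001,0.001,-0.04,0,0,0],[1,0,0,-0.04,0,0,0],[1,0,0,-0.04,0,0,0],[1,0,0,-0.04,0,0,0],[1,0,0,-0.028,0,0,0],[1,0,0,-0.018,0,0,0],[1,0,0,0,0,0,0],[0,0,0,0,0,0,0],[0,0,0,0,0,0,0],[0,0,0,0,0,0,0],[0,0,0,0,0,0,0],[0,0,0,0,0,0,0],[0,0,0,0,0,0,0],[0,0,0,0,0,0,0]]}}

```text
clock: 3.25
eef_pos: [0.6219, -0.2363, 0.0687]
tool_rot: [[-0.303, 0.953, 0.0], [0.953, 0.303, -0.0], [-0.0, 0.0, -1.0]]
force: [-0.0, 1.2, -1.0]
grip_width: 0.0418
grasp_force: 0.0
```

{"name": "step_arm", "arguments": {"steps": [[0,0,0,0,0,0,0],[0,0,0,0,0,0,0],[0,0,0,0,0,0,0],[0,0,0,0,0,0,0],[0,0,0,0,0,0,0],[0,0,0,0,0,0,0]]}}

```text
clock: 3.85
eef_pos: [0.6216, -0.2362, 0.0683]
tool_rot: [[-0.303, 0.953, -0.001], [0.953, 0.303, 0.0], [0.0, -0.001, -1.0]]
force: [0.2, 0.5, -3.0]
grip_width: 0.0157
grasp_force: 30.0
```

{"name": "step_arm", "arguments": {"steps": [[0,0,0,0.02,0,0,0],[0,0,0,0.045,0,0,0],[0,0,0,0.05,0,0,0],[0,0,0,0.05,0,0,0],[0,0,0,0.04,0,0,0],[0,0,0,0.015,0,0,0],[0,0,0,0,0,0,0]]}}

```text
clock: 4.55
eef_pos: [0.6224, -0.2365, 0.2903]
tool_rot: [[-0.303, 0.953, 0.003], [0.953, 0.303, -0.001], [-0.002, 0.002, -1.0]]
force: [0.4, -0.7, -3.7]
grip_width: 0.0158
grasp_force: 30.0
```

{"name": "step_arm", "arguments": {"steps": [[0,-0.001,0.008,0,0,0,0.03],[0,-0.0025,0.017,0,0,0,0.065],[0,-0.003,0.0215,0,0,0,0.081],[0,-0.003,0.0215,0,0,0,0.081],[0,-0.003,0.0215,0,0,0,0.081],[0,-0.003,0.0215,0,0,0,0.081],[0,-0.003,0.0215,0,0,0,0.081],[0,-0.003,0.0215,0,0,0,0.081],[0,-0.003,0.0215,0,0,0,0.081],[0,-0.003,0.0215,0,0,0,0.081],[0,-0.003,0.0215,0,0,0,0.081],[0,-0.003,0.0215,0,0,0,0.081],[0,-0.003,0.0215,0,0,0,0.081],[0,-0.0025,0.014,0,0,0,0.05],[0,-0.001,0.0075,0,0,0,0.029],[0,0,0,0,0,0,0],[0,0,0,0,0,0,0],[0,0,0,0,0,0,0]]}}

```text
clock: 6.35
eef_pos: [0.582, 0.0455, 0.2883]
tool_rot: [[-0.98, 0.199, -0.0], [0.199, 0.98, -0.001], [0.0, -0.001, -1.0]]
force: [0.3, -1.0, -4.1]
grip_width: 0.0154
grasp_force: 30.0
```

Run:
```python
from h import *
s=telemetry.state(); print(s['eef_pos'],s['tool_rot'].round(3).tolist(),s['force'],s['clock'])
p,d,c=cap('wrist'); save(p,'w2'); X=cloud(d,c); print(c['xyz'])
np.savez('w2.npz',X=X,d=d)
m=masks(p)['red']; N,l,st,ce=cv2.connectedComponentsWithStats(m.astype('u1'))
for i in range(1,N):
    if st[i,4]>30:
        q=X[(l==i)&(d>0)]; print(st[i],np.median(q,0).round(4),q.min(0).round(3),q.max(0).round(3))
```

```text
[0.58200673 0.04549919 0.28832432] [[-0.98, 0.199, -0.0], [0.199, 0.98, -0.001], [0.0, -0.001, -1.0]] [ 0.27612365 -1.01373656 -4.11707725] 6.35
[0.50999506 0.05929003 0.45438395]
[263  55  30  26 651] [0.4929 0.0627 0.3102] [0.453 0.056 0.001] [0.498 0.088 0.314]
[ 260  216   36   85 2728] [0.5724 0.0464 0.3167] [0.556 0.034 0.29 ] [0.595 0.057 0.319]
```

View pics/w2.png

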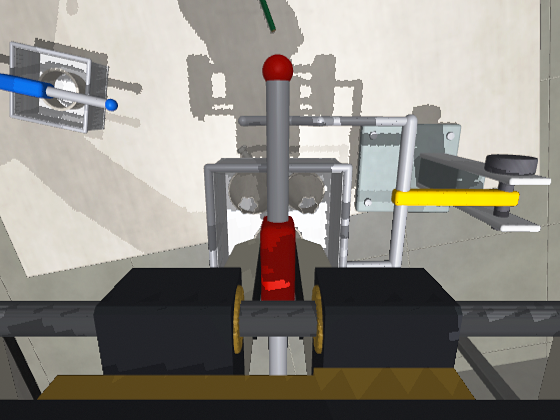

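The wrist view shows the bar above the hooks. The near prong is at v≈120 (u 240–410), the cross rod at u≈405, and the boom is horizontal in the image, so the yaw matches. Next I'll measure the prong profile.

Run:
```python
from h import *
a=np.load('w2.npz'); X=a['X']; 
ex=np.array([.197,.98]); ex/=np.linalg.norm(ex); ey=np.array([-ex[1],ex[0]]); C=np.array([.582,.0455])
def show(q,t):
    r=np.c_[(q[:,:2]-C)@ex,(q[:,:2]-C)@ey,q[:,2]]*1000
    print(t,len(r))
    for lo in range(-56,64,6):
        for sg in(1,-1):
            k=(r[:,0]>=lo)&(r[:,0]<lo+6)&(abs(r[:,1]*sg-66)<14)
            if k.sum()>2: print((lo+3)*1,'side',sg,r[k][:,1].mean().round(1),'z',np.median(r[k][:,2]).round(1),k.sum(),end='; ')
    k=(r[:,0]>85)&(r[:,0]<130)&(abs(r[:,1])<80)
    if k.sum()>20:
        print('\nrod: x',np.median(r[k][:,0]),'slope',np.polyfit(r[k][:,1],r[k][:,0],1),'y ext',r[k][:,1].min(),r[k][:,1].max())
    k=(r[:,0]>-45)&(r[:,0]<90)
    for sg in(1,-1):
        j=k&(abs(r[:,1]*sg-66)<14)
        if j.sum()>20: print('prong',sg,np.polyfit(r[j][:,0],r[j][:,1],1))
q=X[(X[...,2]>.14)&(X[...,2]<.215)]; q=q[(np.linalg.norm(q[:,:2]-C,axis=1)<.2)]; show(q,'wrist')
for n in('top','scene'): show(np.load(n+'q.npy'),n)
```

```text
wrist 7232
-29 side 1 67.8 z 190.0 62; -23 side 1 67.8 z 186.7 90; -17 side 1 67.7 z 180.0 79; -11 side 1 67.6 z 174.3 40; 7 side 1 67.3 z 167.0 20; 13 side 1 67.5 z 169.0 76; 19 side 1 67.5 z 175.9 79; 25 side 1 67.4 z 182.5 86; 31 side 1 67.4 z 187.5 88; 37 side 1 67.4 z 183.4 62; 43 side 1 67.5 z 172.7 59; 49 side 1 67.3 z 170.1 70; 55 side 1 67.3 z 169.6 71; 61 side 1 67.3 z 169.5 72; 61 side -1 -63.1 z 169.5 6; 
rod: x 108.20148997915243 slope [-4.43158857e-03  1.08429588e+02] y ext -66.86926426586287 72.3649553842008
prong 1 [-7.9864527e-03  6.7617686e+01]
prong -1 [-2.36448154e-02 -6.13063806e+01]
top 1050
-29 side 1 67.7 z 187.4 8; -29 side -1 -64.4 z 189.8 8; -23 side 1 67.6 z 185.7 9; -23 side -1 -63.5 z 183.4 7; -17 side 1 67.7 z 180.5 8; -17 side -1 -63.7 z 177.8 6; -11 side 1 68.4 z 171.9 6; -11 side -1 -63.4 z 174.0 8; -5 side 1 68.1 z 167.4 8; -5 side -1 -64.9 z 165.1 7; 1 side 1 67.0 z 168.6 8; 1 side -1 -63.6 z 166.2 6; 7 side 1 67.6 z 166.3 7; 7 side -1 -64.9 z 167.2 6; 13 side 1 67.7 z 168.6 6; 13 side -1 -64.3 z 167.3 9; 19 side 1 66.8 z 176.6 9; 19 side -1 -64.7 
[... 937 characters left out ...]
 -62.2 z 164.4 8; 13 side 1 70.1 z 164.7 4; 13 side -1 -62.6 z 162.3 5; 19 side 1 71.5 z 166.7 6; 19 side -1 -60.9 z 169.1 6; 25 side 1 70.6 z 175.7 7; 25 side -1 -62.0 z 178.2 7; 31 side 1 69.0 z 179.1 5; 31 side -1 -61.6 z 181.5 9; 37 side 1 69.3 z 182.1 18; 37 side -1 -62.7 z 178.8 13; 43 side 1 68.4 z 171.9 15; 43 side -1 -63.6 z 172.5 15; 49 side 1 69.8 z 168.1 8; 49 side -1 -62.8 z 167.3 6; 55 side 1 68.4 z 167.9 8; 55 side -1 -62.0 z 168.9 6; 61 side 1 69.0 z 168.5 8; 61 side -1 -62.7 z 167.7 9; 
rod: x 114.6504020068123 slope [-2.45890197e-04  1.12649198e+02] y ext -70.1341288284777 73.88142286955251
prong 1 [-5.18299946e-03  6.95381124e+01]
prong -1 [-1.73213077e-03 -6.24699941e+01]
```

{"name": "step_arm", "arguments": {"steps": [[0,0,0.001,-0.012,0,0,0],[0,-0.001,0.001,-0.024,0,0,0],[0,0,0,-0.028,0,0,0],[0,0,0,-0.02,0,0,0],[0,0,0,-0.012,0,0,0],[0,0,0,-0.006,0,0,0],[0,0,0,-0.003,0,0,0],[0,0,0,0,0,0,0],[0,0,0,0,0,0,0],[0,0,0,0,0,0,0]]}}

```text
clock: 7.4
eef_pos: [0.5812, 0.0488, 0.1843]
tool_rot: [[-0.98, 0.197, 0.001], [0.197, 0.98, 0.0], [-0.001, 0.0, -1.0]]
force: [-0.5, -0.3, -4.3]
grip_width: 0.0158
grasp_force: 30.0
```

{"name": "step_arm", "arguments": {"steps": [[0,0,0,0,0,0,0],[0,0,0,0,0,0,0]]}}

```text
clock: 7.6
eef_pos: [0.581, 0.0486, 0.1839]
tool_rot: [[-0.98, 0.197, 0.001], [0.197, 0.98, -0.0], [-0.001, 0.0, -1.0]]
force: [0.2, -0.1, -3.4]
grip_width: 0.0152
grasp_force: 30.0
```

Run:
```python
from h import *
for i in range(5):
    p,d,c=cap('wrist' if i<1 else 'top'); s=telemetry.state(); print(s['eef_pos'].round(4),s['force'].round(2),s['clock'])
    if i==0:
        save(p[:,:,:],'w3'); X=cloud(d,c)
        m=masks(p)['red']; N,l,st,ce=cv2.connectedComponentsWithStats(m.astype('u1'))
        for k in range(1,N):
            if st[k,4]>30: print(st[k],np.median(X[(l==k)&(d>0)],0).round(4))
```

```text
[0.5809 0.0486 0.1839] [-0.06  0.18 -4.54] 7.65
[262  54  31  27 656] [0.4918 0.0657 0.2058]
[ 260  216   36   85 2733] [0.5714 0.0495 0.2123]
[0.5809 0.0487 0.1838] [ 0.33  0.34 -4.01] 7.7
[0.5809 0.0487 0.1837] [-0.16 -0.65 -3.59] 7.75
[0.5809 0.0487 0.1837] [ 0.52 -0.5  -2.74] 7.8
[0.5809 0.0487 0.1836] [-0.45  0.07 -3.34] 7.85
```

View pics/w3.png

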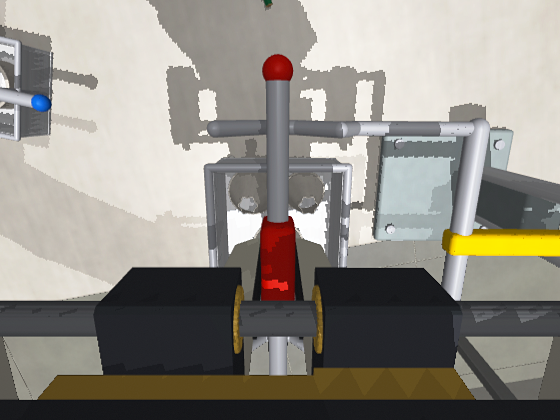

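The bar is above the trough, with the near prong at v≈128. I'll lower slowly.

{"name": "step_arm", "arguments": {"steps": [[0,0,0,-0.006,0,0,0],[0,0,0,-0.006,0,0,0],[0,0,0,-0.005,0,0,0],[0,0,0,-0.004,0,0,0],[0,0,0,-0.003,0,0,0],[0,0,0,-0.002,0,0,0],[0,0,0,-0.002,0,0,0],[0,0,0,-0.002,0,0,0],[0,0,0,-0.002,0,0,0],[0,0,0,-0.003,0,0,0],[0,0,0,-0.003,0,0,0],[0,0,0,-0.003,0,0,0],[0,0,0,-0.003,0,0,0],[0,0,0,-0.003,0,0,0],[0,0,0,-0.003,0,0,0],[0,0,0,0,0,0,0],[0,0,0,0,0,0,0],[0,0,0,0,0,0,0]]}}

```text
clock: 9.65
eef_pos: [0.5808, 0.0486, 0.1337]
tool_rot: [[-0.98, 0.197, 0.0], [0.197, 0.98, -0.0], [-0.0, -0.0, -1.0]]
force: [-0.2, 0.0, -1.0]
grip_width: 0.0157
grasp_force: 30.0
```

```bash
cat > m.py <<'E'
from h import *
import sys
ex=np.array([.197,.98]); ex/=np.linalg.norm(ex); ey=np.array([-ex[1],ex[0]]); C=np.array([.582,.0455])
F=[]
for i in range(6):
    p,d,c=cap('wrist' if i<1 else 'top'); s=telemetry.state(); F.append(s['force'])
    if i==0: pw,dw,cw=p,d,c
print(s['eef_pos'].round(4),'F',np.mean(F,0).round(2),s['clock'])
X=cloud(dw,cw); r=np.dstack([(X[...,:2]-C)@ex,(X[...,:2]-C)@ey,X[...,2]])*1000
m=masks(pw)['red']; N,l,st,ce=cv2.connectedComponentsWithStats(m.astype('u1'))
for k in range(1,N):
    if st[k,4]>60: print('red',np.median(r[(l==k)&(dw>0)],0).round(1))
q=r[(abs(r[...,1]-67)<10)&(dw>0)&(r[...,2]>60)&(r[...,2]<250)]
for lo in range(-44,110,6):
    k=(q[:,0]>=lo)&(q[:,0]<lo+6)
    if k.sum()>2: print(lo+3,np.percentile(q[k][:,2],50).round(1),end='; ')
save(pw,sys.argv[1])
E
python3 m.py w4
```

```text
[0.5809 0.0486 0.1337] F [-0.12  0.13 -1.64] 9.95
red [  1.8  92.5 155.5]
red [  1.7  11.3 162. ]
-35 164.0; -29 165.4; -23 161.3; -17 156.1; -11 150.6; -5 148.2; 1 155.1; 7 153.3; 13 148.1; 19 156.5; 25 164.6; 31 169.7; 37 164.1; 43 155.9; 49 153.5; 55 153.9; 61 154.2; 67 154.5; 73 154.9; 79 155.1; 85 155.3; 91 155.5; 97 155.9; 103 155.9; 109 158.0;
```

{"name": "step_arm", "arguments": {"steps": [[0,0,0,-0.002,0,0,0],[0,0,0,-0.002,0,0,0],[0,0,0.001,-0.003,0,0,0],[0,0,0,-0.003,0,0,0],[0,0,0.001,-0.003,0,0,0],[0,0,0,-0.003,0,0,0],[0,0,0,-0.002,0,0,0],[0,0,0,-0.001,0,0,0],[0,0,0,0,0,0,0],[0,0,0,0,0,0,0],[0,0,0,0,0,0,0],[0,0,0,0,0,0,0]]}}

```text
clock: 11.15
eef_pos: [0.5809, 0.0508, 0.1147]
tool_rot: [[-0.98, 0.197, 0.0], [0.197, 0.98, 0.0], [-0.0, 0.0, -1.0]]
force: [0.4, 0.9, 0.7]
grip_width: 0.016
grasp_force: 30.0
```

```bash
python3 m.py w5
```

```text
[0.5808 0.0507 0.1146] F [ 0.87  0.84 -0.02] 11.45
red [  3.8  92.9 136.5]
red [  3.8  11.8 143.1]
-29 143.5; -23 140.9; -17 136.6; -11 132.2; -5 127.7; 1 135.7; 7 135.6; 13 128.0; 19 136.6; 25 146.9; 31 153.4; 37 148.9; 43 142.2; 49 139.0; 55 139.7; 61 140.7; 67 141.5; 73 142.3; 79 143.2; 85 144.1; 91 144.9; 97 145.8; 103 146.6; 109 148.6;
```

View pics/w5.png

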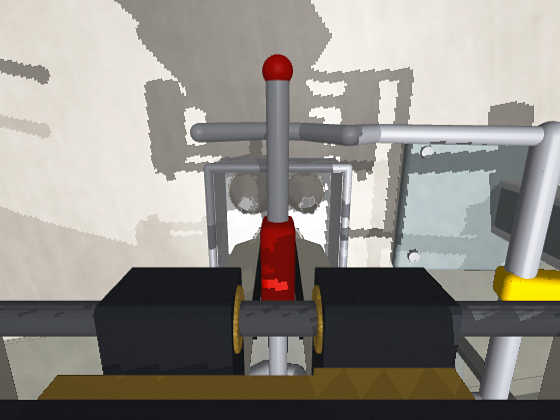

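The arm has followed down and the bar sits in the near trough at about (277,128). I'll average the force to check that all the weight is transferred.

Run:
```python
from h import *
F=[]
for i in range(40): vision.capture('top'); F.append(telemetry.state()['force'])
F=np.array(F);print(F.mean(0),F.std(0)/6.3,telemetry.state()['eef_pos'])
```

```text
[ 0.62818598  1.04187592 -0.1803138 ] [0.09219271 0.08551944 0.07407563] [0.58088373 0.05068133 0.11462334]
```

{"name": "step_arm", "arguments": {"steps": [[0,0,0.001,-0.001,0,0,0],[0,0,0,-0.001,0,0,0],[0,0,0,0,0,0,0],[0,0,0,0,0,0,0],[0,0,0,0,0,0,0],[0,0,0,0,0,0,0]]}}

```text
clock: 14.05
eef_pos: [0.5808, 0.0514, 0.1126]
tool_rot: [[-0.98, 0.197, -0.0], [0.197, 0.98, -0.0], [-0.0, -0.0, -1.0]]
force: [1.1, -1.9, -0.9]
grip_width: 0.016
grasp_force: 30.0
```

Run:
```python
from h import *
F=[]
for i in range(20): vision.capture('top'); F.append(telemetry.state()['force'])
F=np.array(F);print(F.mean(0),F.std(0)/4.4,telemetry.state()['eef_pos'])
```

```text
[ 0.60776504 -2.1651699  -0.55537472] [0.13516382 0.11022728 0.11216443] [0.58078174 0.05163889 0.11258074]
```

{"name": "step_arm", "arguments": {"steps": [[0,0,-0.0006,-0.001,0,0,0],[0,0,0,-0.001,0,0,0],[0,0,0,-0.001,0,0,0],[0,0,0,0,0,0,0],[0,0,0,0,0,0,0],[0,0,0,0,0,0,0],[0,0,0,0,0,0,0]]}}

```text
clock: 15.75
eef_pos: [0.5809, 0.0513, 0.1096]
tool_rot: [[-0.98, 0.197, 0.0], [0.197, 0.98, 0.0], [-0.0, 0.0, -1.0]]
force: [0.8, 0.6, 0.1]
grip_width: 0.0156
grasp_force: 30.0
```

Run:
```python
from h import *
F=[]
for i in range(20): vision.capture('top'); F.append(telemetry.state()['force'])
F=np.array(F);print(F.mean(0),F.std(0)/4.4,telemetry.state()['eef_pos'],telemetry.state()['clock'])
```

```text
[-0.15911534  1.07299555  0.6188656 ] [0.10842496 0.12985568 0.09279168] [0.58084745 0.05107301 0.10962327] 16.75
```

{"name": "step_arm", "arguments": {"steps": [[0,0,0,0.001,0,0,0],[0,0,0,0.001,0,0,0],[0,0,0,0,0,0,0],[0,0,0,0,0,0,0],[0.18,0,0,0,0,0,0],[0.2,0,0,0,0,0,0],[0.22,0,0,0,0,0,0],[0.25,0,0,0,0,0,0],[0.25,0,0,0,0,0,0],[0.25,0,0,0,0,0,0],[0.25,0,0,0,0,0,0],[0.25,0,0,0,0,0,0]]}}

```text
clock: 17.95
eef_pos: [0.5809, 0.0511, 0.1116]
tool_rot: [[-0.98, 0.197, 0.0], [0.197, 0.98, -0.0], [-0.0, -0.0, -1.0]]
force: [0.9, 0.3, 0.1]
grip_width: 0.0234
grasp_force: 0.0
```

```bash
python3 m.py w6
```

```text
[0.5809 0.0511 0.1116] F [-0.   -0.14  0.07] 18.25
red [  3.7  93.  132.4]
red [  3.7  11.6 139.1]
-29 138.9; -23 136.9; -17 132.6; -11 128.5; -5 124.4; 1 131.6; 7 131.6; 13 124.1; 19 132.4; 25 142.8; 31 150.1; 37 145.9; 43 139.9; 49 136.1; 55 137.0; 61 137.9; 67 138.7; 73 139.8; 79 140.7; 85 141.8; 91 142.8; 97 143.7; 103 144.6; 109 146.6;
```

View pics/w6.png

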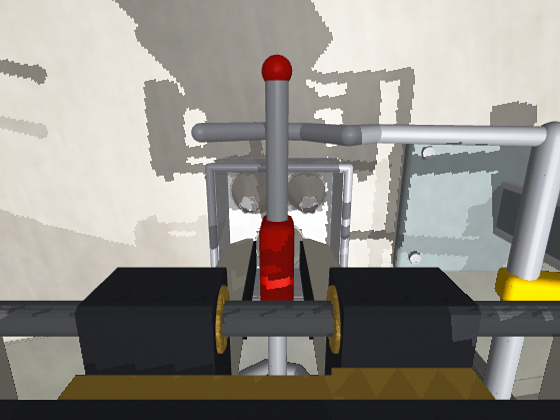

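It is released and hanging still in the trough, with the grip at (277,260) free between the fingers. I'll open further and retreat straight up.

{"name": "step_arm", "arguments": {"steps": [[0.35,0,0,0,0,0,0],[0.4,0,0,0,0,0,0],[0.4,0,0,0.01,0,0,0],[0.4,0,0,0.02,0,0,0],[0.4,0,0,0.03,0,0,0],[0.4,0,0,0.04,0,0,0],[0.4,0,0,0.04,0,0,0],[0.4,0,0,0.04,0,0,0],[0.4,0,0,0.02,0,0,0],[0.4,0,0,0,0,0,0],[0.4,0,0,0,0,0,0],[0.4,0,0,0,0,0,0],[0.4,0,0,0,0,0,0]]}}

```text
clock: 19.55
eef_pos: [0.5803, 0.0509, 0.3104]
tool_rot: [[-0.981, 0.196, -0.002], [0.196, 0.981, -0.0], [0.002, -0.0, -1.0]]
force: [-0.4, -0.3, -0.2]
grip_width: 0.0375
grasp_force: 0.0
```

```bash
python3 m.py w7; python3 m.py w8
```

```text
[0.5808 0.0512 0.3113] F [-0.24 -0.17 -0.19] 19.85
red [  3.9  93.6 132.1]
red [  3.4   4.8 139.2]
red [  4.5 -86.3 132.9]
-29 139.0; -23 136.7; -17 132.5; -11 128.4; -5 124.4; 1 131.4; 7 131.2; 13 124.3; 19 132.1; 25 142.5; 31 149.8; 37 146.2; 43 139.9; 49 136.3; 55 136.8; 61 137.6; 67 138.9; 73 139.8; 79 140.8; 85 141.7; 91 142.6; 97 144.0; 103 144.5; 109 147.0; [0.5809 0.0511 0.3116] F [-0.35 -0.37 -0.32] 20.15
red [  3.9  93.  132.5]
red [  3.8   4.3 139.1]
red [  3.8 -86.3 132.9]
-29 139.1; -23 136.9; -17 132.6; -11 128.2; -5 124.2; 1 131.7; 7 131.5; 13 123.7; 19 131.9; 25 142.5; 31 150.1; 37 145.6; 43 139.7; 49 135.8; 55 136.9; 61 137.7; 67 138.7; 73 139.7; 79 140.7; 85 141.6; 91 143.0; 97 144.0; 103 144.5; 109 146.8;
```

View pics/w8.png

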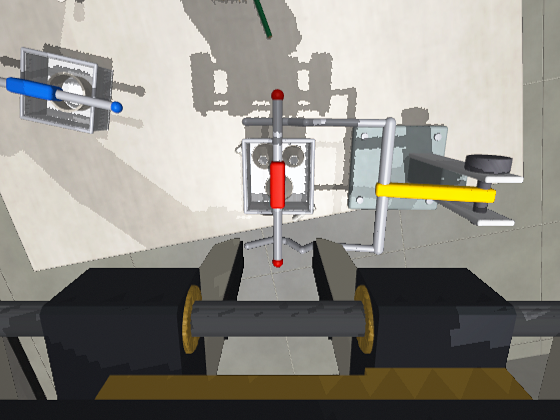

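The basket hangs level and still in both hooks (bar from (277,95) to (277,262)), the blue basket is undisturbed, and the gripper is clear.

```bash
python3 -c "
from h import *
print(finish_job())"
```

```text
the job is handed in; nothing more can be done
None
```

The red basket hangs still in both hooks, released only once the arm had settled about 44 mm down (roughly 0.22 rad); the blue basket stands where it was, and the job is handed in (no verdict was returned).

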